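Turn a slide carrier face up against the light pad

ROBOT

A 6-joint arm with a two-finger parallel gripper is mounted at the origin on the work surface. World frame = base frame: x ahead of the robot, y to its left, z up, the work surface at z = 0. Lengths are in mm, angles in rad, forces in N, time in s.
With the tool pointing down it reaches from about 275 to 850 mm from the base axis. Payload 19 kg.
Tool frame: the origin (TCP) lies on the centre line of the jaws, within the pads' length; the fingertips stand 25 mm ahead of it and the grasp point (between the pads) lies 6 mm ahead of it; z points along the fingers, y is the line along which they close (so a half turn about z gives the same grasp; the last joint's range is limited). The gripper opens to 85 mm and grips with 20 to 120 N. Pads are 22 mm wide; open, the fingers measure 114 mm over their backs; the gripper's body (76 mm by 85 mm) begins 54 mm behind the grasp point. The pads swing forward as they close: fully open they stand 13 mm farther back than shut.
Start: joints at [0.967, 0.15, 1.437, -0, 1.554, -0.134], TCP at [260.305, 512.67, 223.467] pointing down, gripper open.
Joint ranges: [-2.8, 2.8], [-0.68, 2.1], [0.12, 2.68], [-1.39, 4.53], [0.16, 2.79], [-2.81, 2.81]. Speed limits (rad/s): [1.89, 1.89, 2.22, 3.01, 3.01, 3.01].

INTERFACE

Orientations are given as a unit quaternion [w, x, y, z].
In Python, from bench import manip, capture gives the robot as it stands.
- The arm moves only by the tool arm_command, never from a script. Its argument "series" is a list of rows, each an object of numbers: "hand": the finger opening in mm, from 0 to 85.4; "dx", "dy", "dz": the shift along the tool's x, y, z scaled (see below); "twist": the turn about the tool's z scaled (see below). In form: [{"hand": .., "dx": .., "dy": .., "dz": .., "twist": ..}, ...]. A call has exactly 8 rows; each row shifts and turns the commanded pose from where the row before left it, along the tool's axes as they then stand; what a row does not reach is not made up. The controller multiplies each number of a shift by 5 cm and each number of a turn by 0.12 rad. A row lasts 1/10 s, in which the tool goes at most 50 mm and 8.59 degrees, less where a joint would pass 70% of its speed; a pose out of reach is approached as far as the arm can. A call with a number of a shift or a turn outside -1 to 1 is refused whole. A call with a gripper value outside its range is refused whole. The fingers move at their own pace and stop on an object; the grip force is fixed at half the most. Time passes only in rows, so rows that do not move let the fingers close, or fill a call up. It gives the time, the measured TCP pose, the force, the opening and the grip force at its end, in the units of the state.
- manip.state(): the state, without advancing time (a new reading comes with each control period).
- capture(name): name is "scene" or "top"; returns a dict with "image" (420x560x3 uint8, blue, green, red), "z_map" (420x560 float32, mm along the optical axis (not along the pixel's ray), 0 where there is no reading), "intrinsics" (3x3 intrinsics, pixels), "eye" and "orientation" of the camera in the world. Camera axes: x right, y up, looking along -z (the intrinsics and any distortion apply to the point x, -y, -z); pixel columns grow to the right and rows downward; lengths in mm; the calibration is good to about 2 mm. A picture is of the moment at which its call begins.
- manip.sign_off(): hands the job in; it is judged then, once.
The state is a dict: "time_s": time; "qpos": joint angles; "qd": joint speeds; "effort": joint torques, N m; "ee_pos": TCP position; "orientation": TCP orientation; "wrist_force": force on the tool from outside, world axes, zero at the start; "ft_torque": the same for the moment, N m; "finger_gap": finger opening in mm; "gripper_force": force on a finger pad.
Only numpy, scipy, OpenCV 4.12 (cv2) and the standard library are available. Lean on these libraries where they do the work, as an engineer would, in place of code of your own. Each camera call takes 0.05 s, during which the arm holds its last target. There are 200 camera calls.

TASK

The blue slide carrier lies face down on the bench in front of the light pad. Without ever picking it up or carrying it, push it with the fingers against the pad's front edge until it tips up and goes over onto the pad face up, then push it on until it lies flat wholly on the lit panel, roughly square with it. Leave the vial, the jar and the slide box where they stand.

Things in the scene. Friction and masses are not known exactly. Their poses are not given: they have to be found in the camera images.
- carrier: loose blue plastic plate, 70 (x) x 100 (y) x 8 mm thick, about 80 g. Origin: centre of the side underneath at the start: its face (two glass slides, yellow labels, pink specimens). z points out of the plain blue back: up at the start, down once face up; y runs along the length. At the start its +x side faces the pad within 0.2 rad, 15 to 50 mm away. Fingers pushing its near edge at 8 to 15 N and moving up drag that edge up by friction
- carrier_mid (a point): the centre of the carrier, half-way through its thickness; axes as the carrier's
- carrier_front (a point): middle of the carrier's -x edge (100 mm long, the one nearest the robot at the start), half-way through its thickness
- carrier_back (a point): middle of the carrier's +x edge (100 mm long, the one facing the pad at the start), half-way through its thickness
- carrier_left (a point): middle of the carrier's +y end, half-way through its thickness
- carrier_right (a point): middle of the carrier's -y end, half-way through its thickness
- pad: fixed LED light pad, black slab 170 (x) x 260 (y) x 14 mm high on the bench. Origin: centre of its underside, on the bench (z = 0). Its -x side, 85 mm from the origin, is the straight upright front edge that faces the carrier; its x axis points away from that edge across the pad, its y axis runs along the edge
- panel (a point): centre of the lit white panel in the pad's top, 14 mm above the bench; the panel is 110 (x) x 200 (y) mm, flush with the top, and begins 20 mm behind the front edge; axes as the pad's
- pad_edge (a point): middle of the top of the pad's front edge, 14 mm above the bench; axes as the pad's
- vial: bystander: amber glass vial with white cap, 30 mm across, 70 mm high, loose; origin at the centre of its underside
- jar: bystander: glass jar with green cap, 54 mm across, 85 mm high, loose; origin at the centre of its underside
- slidebox: bystander: orange slide box with white lid, 87 x 62 x 36 mm, loose; origin at the centre of its underside
Not all that is in view belongs to the job. Several things look just like the carrier: the one meant starts farthest to the robot's right.

How it is judged:
By the outcome, as a careful person would: the job done as asked, in the order asked, and still so for the second after the job is handed in, with the robot touching nothing.
It also fails if it takes over 54 s, if anything falls off the work surface, if the arm or the gripper's body presses on something with over 40 N, if the wrist force passes 120 N, or if a joint passes its speed limit or range.

## Working session

There is one attempt and no reset: what is moved stays moved. The work goes in short steps, Python scripts to look and compute and a tool call to move; the robot and the scene stay as the last step left them, time stands still between calls to the robot, and variables do not carry over. Pictures are saved under pics/ and viewed, at most 10 in all, crops included, and the job is handed in when it is done.

Besides the shell and the picture viewer there is one more tool, called after "Emit:" as a command line: name --argument value ..., lists and objects as JSON in quotes. arm_command: Moves the arm, as the interface text tells. Shifts and turns lie within -1 to 1; 1 stands for 5 cm of shift or 0.12 rad of turn. Its arguments: {"type":"object","properties":{"series":{"type":"array"}},"required":["series"]}

```bash
ls; mkdir -p pics; cat > h.py <<'E'
import numpy as np, cv2
from bench import manip, capture
from scipy.spatial.transform import Rotation as R
def rot(q): return R.from_quat([q[1],q[2],q[3],q[0]]).as_matrix()
def ray(c,uv,z):
    K=np.array(c["intrinsics"]);p=np.atleast_2d(np.array(uv,float))
    d=np.c_[(p[:,0]-K[0,2])/K[0,0],-(p[:,1]-K[1,2])/K[1,1],-np.ones(len(p))]
    o=np.array(c["orientation"]); M=rot(o) if o.size==4 else o
    d=d@M.T; e=np.array(c["eye"]); return e+d*((z-e[2])/d[:,2])[:,None]
def cloud(c):
    z=c["z_map"];v,u=np.indices(z.shape);K=np.array(c["intrinsics"])
    P=np.stack([(u-K[0,2])/K[0,0]*z,-(v-K[1,2])/K[1,1]*z,-z],-1)
    o=np.array(c["orientation"]); M=rot(o) if o.size==4 else o
    return P@M.T+np.array(c["eye"])
E
python3 - <<'E'
from h import *
for n in ("scene","top"):
    c=capture(n);cv2.imwrite(f"pics/{n}0.png",c["image"]);print(n,c["eye"],c["orientation"],c["intrinsics"],c.keys())
print(manip.state())
E
```

```text
pics
scene [994.45506097 584.03131392 603.91534812] [0.35274347 0.16250977 0.40085623 0.82974508] [[396.01355431   0.         272.48679338]
 [  0.         396.01355431 206.41759158]
 [  0.           0.           1.        ]] dict_keys(['image', 'z_map', 'intrinsics', 'eye', 'orientation'])
top [ 371.90152695   55.01579199 1060.48407848] [ 0.70999615  0.0427697  -0.05146014 -0.70101931] [[422.20877566   0.         278.3095139 ]
 [  0.         422.20877566 203.66783819]
 [  0.           0.           1.        ]] dict_keys(['image', 'z_map', 'intrinsics', 'eye', 'orientation'])
{'time_s': 0.1, 'qpos': array([ 9.66982831e-01,  1.50932135e-01,  1.43796400e+00, -5.27233163e-06,
        1.55382298e+00, -1.33973108e-01]), 'qd': array([ 0.00031172, -0.00145465, -0.00190817,  0.0026396 ,  0.00044101,
        0.00055046]), 'effort': array([ 5.52400685e-03, -7.14372110e+01, -5.71801400e+01, -2.25476429e-04,
        6.91475449e-03, -1.61636012e-05]), 'ee_pos': array([260.19498535, 512.49015429, 222.93952308]), 'orientation': array([-2.00632929e-04,  2.32765290e-01,  9.72532777e-01, -5.26290178e-04]), 'wrist_force': array([-0.07616401,  0.14616394,  0.47038555]), 'ft_torque': array([ 0.01716007,  0.04980077, -0.01882014]), 'gripper_force': 0.0, 'finger_gap': 85.71690185733982}
```

View pics/top0.png

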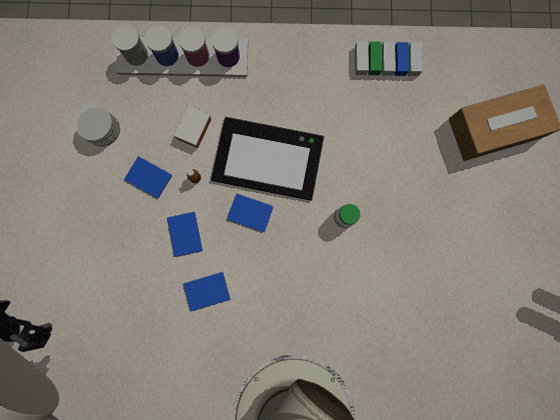

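View pics/scene0.png

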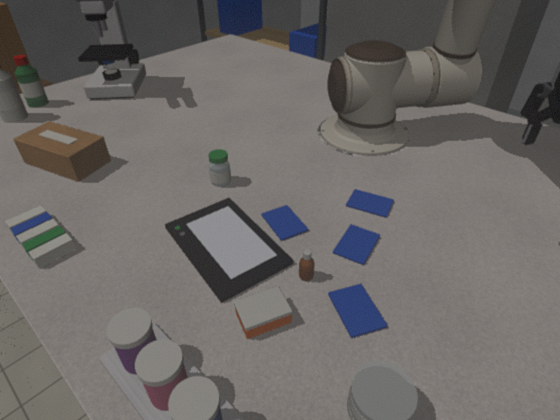

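Top view (up = +x, left = +y) shows four blue plates at (148,177), (185,234), (250,213) and (207,291). The one at (250,213) is farthest right and sits right in front of the pad's front edge, so it fits. The vial is at (193,176), the jar at (348,215) and the slide box at (192,127).

```bash
cat >> h.py <<'E'
def blue(img):
    h=cv2.cvtColor(img,cv2.COLOR_BGR2HSV);return cv2.inRange(h,(105,140,60),(125,255,255))
def rect(c,m,z,near=None):
    cs,_=cv2.findContours(m,cv2.RETR_EXTERNAL,cv2.CHAIN_APPROX_NONE)
    out=[]
    for k in cs:
        if cv2.contourArea(k)<300: continue
        P=ray(c,k[:,0,:],z)[:,:2].astype(np.float32)
        (cx,cy),(w,l),a=cv2.minAreaRect(P)
        out.append((k[:,0].mean(0).round(),round(cx,1),round(cy,1),round(w,1),round(l,1),round(a,2)))
    return out
E
python3 - <<'E'
from h import *
for n in("top","scene"):
    c=capture(n);im=c["image"]
    print(n)
    for r in rect(c,blue(im),8):print("blue",r)
    g=cv2.cvtColor(im,cv2.COLOR_BGR2GRAY);hs=cv2.cvtColor(im,cv2.COLOR_BGR2HSV)
    P=cloud(c)
    if n=="top":
        roi=np.zeros_like(g);roi[112:205,205:330]=255
        for r in rect(c,cv2.bitwise_and(roi,cv2.inRange(g,0,60)),14):print("black",r)
        w=roi.copy();w[:]=0;w[125:195,215:315]=255
        for r in rect(c,cv2.bitwise_and(w,cv2.inRange(g,190,255)),14):print("white",r)
        cv2.imwrite("pics/crop.png",cv2.resize(im[100:260,120:370],None,fx=3,fy=3))
        print(g[160,265],g[120,265],g[210,290])
        for uv in((250,213),(265,160),(348,213),(193,175)):print(uv,P[uv[1],uv[0]])
E
```

```text
top
blue (array([206., 291.]), 295.1, 216.4, 67.7, 98.9, 17.27)
blue (array([184., 234.]), 434.6, 275.8, 98.3, 68.4, 13.01)
blue (array([250., 213.]), 489.9, 114.4, 98.9, 68.3, 72.2)
blue (array([147., 177.]), 576.9, 374.2, 98.5, 68.6, 61.68)
blue (array([402.,  57.]), 911.1, -281.3, 81.3, 31.7, 0.63)
black (array([267., 158.]), 629.1, 72.3, 258.2, 170.4, 79.48)
161 153 145
(250, 213) [488.7495076  113.60591135   6.92784194]
(265, 160) [623.21585391  77.98897103  15.62603962]
(348, 213) [ 483.27005246 -119.04688906   83.74749319]
(193, 175) [572.98024938 249.58040319  60.17481814]
scene
blue (array([356., 310.]), 575.8, 376.6, 97.1, 68.3, 61.71)
blue (array([356., 244.]), 434.6, 278.8, 98.8, 66.2, 13.39)
blue (array([284., 222.]), 490.0, 117.3, 97.5, 66.8, 71.34)
blue (array([370., 203.]), 295.1, 219.5, 67.6, 95.8, 17.26)
blue (array([304.,  40.]), -613.8, -785.0, 513.0, 139.4, 37.54)
blue (array([239.,  17.]), -762.3, -1408.5, 798.6, 287.4, 50.43)
```

View pics/crop.png

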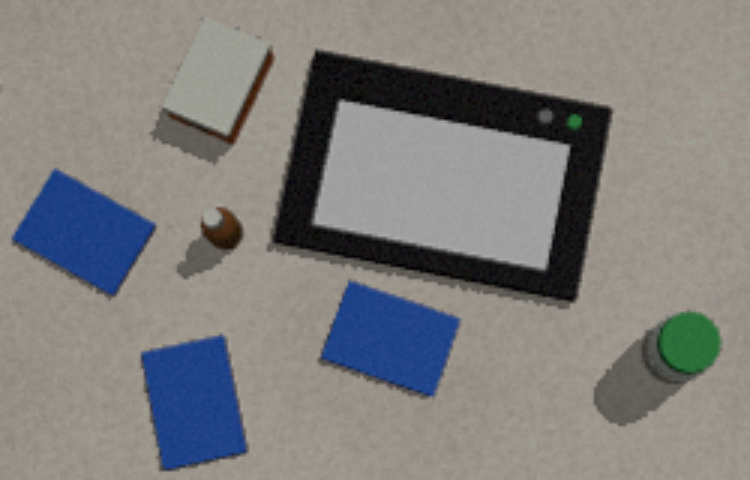

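The crop shows the target plate at crop (390,338), just in front of the pad; it is the rightmost blue plate. The pad is at (629,72) with yaw -10.5°, and the carrier is at (490,115) with yaw -18° and a gap of about 25 mm. I'll line the tool's y up with the pad edge.

Emit:
arm_command --series '[{"hand":60,"dx":0,"dy":0,"dz":0.5,"twist":-0.8},{"hand":60,"dx":0,"dy":0,"dz":0.5,"twist":-0.8},{"hand":60,"dx":0,"dy":0,"dz":0.4,"twist":-0.8},{"hand":60,"dx":-0.5,"dy":-0.75,"dz":0,"twist":0},{"hand":60,"dx":-0.5,"dy":-0.75,"dz":0,"twist":0},{"hand":60,"dx":-0.5,"dy":-0.75,"dz":0,"twist":0},{"hand":60,"dx":-0.5,"dy":-0.75,"dz":0,"twist":0},{"hand":60,"dx":-0.5,"dy":-0.75,"dz":0,"twist":0}]'

```text
time_s: 1.0
ee_pos: [349.6, 304.0, 153.4]
orientation: [0.0, 0.091, 0.996, -0.0]
wrist_force: [2.0, -0.2, -0.2]
finger_gap: 59.9
gripper_force: 0.0
```

```bash
cat >> h.py <<'E'
PC=np.array([629.1,73.3]);YA=np.radians(-10.5)
EX=np.array([np.cos(YA),np.sin(YA)]);EY=np.array([-np.sin(YA),np.cos(YA)])
def topad(p): d=np.array(p)[:2]-PC; return np.array([d@EX,d@EY])
def where():
    s=manip.state();M=rot(s["orientation"]);p=s["ee_pos"]
    print("t",round(s["time_s"],2),"tcp",p.round(1),"pad",topad(p).round(1),"yawerr",round(float(np.degrees(np.arctan2(M[1,1],M[0,1]))-79.5),2),"F",s["wrist_force"].round(1),"Fpadx",round(float(s["wrist_force"][:2]@EX),1),"gap",round(s["finger_gap"],1));return s
E
python3 -c "
from h import *
s=where();M=rot(s['orientation']);print(M.round(3));t=PC-209*EX+17*EY-s['ee_pos'][:2];print(t, t@M[:2,0]/50,t@M[:2,1]/50)"
```

```text
t 1.0 tcp [349.6 304.  153.4] pad [-316.9  175.9] yawerr 0.11 F [ 2.  -0.2 -0.2] Fpadx 2.0 gap 59.9
[[-0.984  0.18   0.   ]
 [ 0.18   0.984 -0.   ]
 [-0.    -0.    -1.   ]]
[  77.14448236 -175.91225838] -2.152230402364766 -3.1822101961447915
```

Emit:
arm_command --series '[{"hand":60,"dx":-0.43,"dy":-0.64,"dz":0,"twist":0},{"hand":60,"dx":-0.43,"dy":-0.64,"dz":0,"twist":0},{"hand":60,"dx":-0.43,"dy":-0.64,"dz":0,"twist":0},{"hand":60,"dx":-0.43,"dy":-0.64,"dz":0.3,"twist":0},{"hand":60,"dx":-0.43,"dy":-0.64,"dz":0.5,"twist":0},{"hand":60,"dx":0,"dy":0,"dz":0.6,"twist":0},{"hand":60,"dx":0,"dy":0,"dz":0.6,"twist":0},{"hand":60,"dx":0,"dy":0,"dz":0,"twist":0}]'

```text
time_s: 1.8
ee_pos: [424.1, 128.2, 50.5]
orientation: [-0.003, 0.091, 0.996, -0.001]
wrist_force: [-0.9, 0.1, 0.5]
finger_gap: 60.1
gripper_force: 0.0
```

```bash
python3 -c "
from h import *
s=where()
c=capture('scene');cv2.imwrite('pics/s1.png',cv2.resize(c['image'][120:320,180:430],None,fx=3,fy=3))
P=cloud(c).reshape(-1,3);g=np.linalg.norm(P[:,:2]-s['ee_pos'][:2],axis=1)<65
Q=P[g];Q=Q[(Q[:,2]>12)&(Q[:,2]<60)];q=(Q[:,:2]-PC)@np.c_[EX,EY]-topad(s['ee_pos'])
print(Q[:,2].min(),np.percentile(Q[:,2],[1,3,5]),q.min(0),q.max(0))
"
```

```text
t 1.8 tcp [424.1 128.2  50.5] pad [-211.6   16.7] yawerr 0.04 F [-0.9  0.1  0.5] Fpadx -1.0 gap 60.1Traceback (most recent call last):
  File "<string>", line 7, in <module>
    print(Q[:,2].min(),np.percentile(Q[:,2],[1,3,5]),q.min(0),q.max(0))
          ~~~~~~~~~~^^
    return umr_minimum(a, axis, None, out, keepdims, initial, where)
ValueError: zero-size array to reduction operation minimum which has no identity
```

View pics/s1.png

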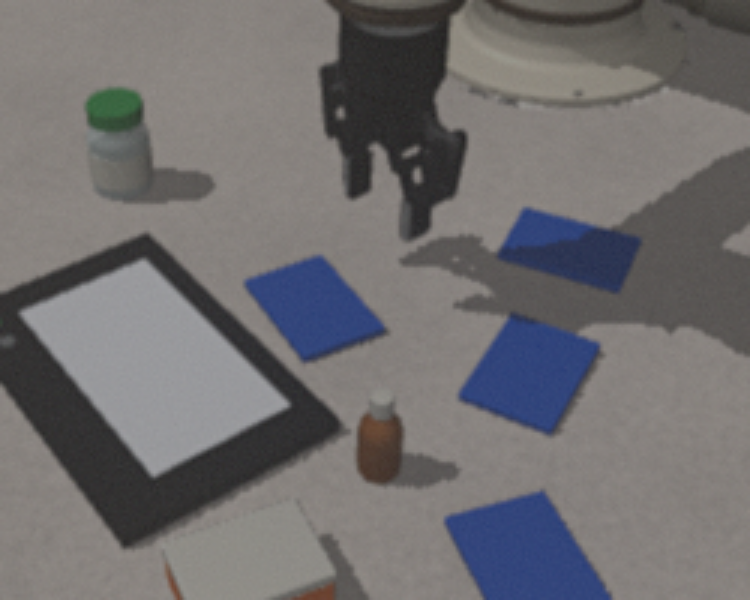

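The crop shows the open fingers at (355,185) and (413,235), behind the carrier at (315,305) and clear of everything else. I'll lower to the bench by feel.

Emit:
arm_command --series '[{"hand":60,"dx":0,"dy":0,"dz":0.2,"twist":0},{"hand":60,"dx":0,"dy":0,"dz":0.2,"twist":0},{"hand":60,"dx":0,"dy":0,"dz":0.08,"twist":0},{"hand":60,"dx":0,"dy":0,"dz":0.02,"twist":0},{"hand":60,"dx":0,"dy":0,"dz":0.02,"twist":0},{"hand":60,"dx":0,"dy":0,"dz":0.0,"twist":0},{"hand":60,"dx":0,"dy":0,"dz":0.0,"twist":0},{"hand":60,"dx":0,"dy":0,"dz":0,"twist":0}]'

```text
time_s: 2.65
ee_pos: [426.3, 128.9, 27.7]
orientation: [0.0, 0.091, 0.996, -0.0]
wrist_force: [-0.1, 0.1, -0.5]
finger_gap: 59.9
gripper_force: 0.0
```

Emit:
arm_command --series '[{"hand":60,"dx":0,"dy":0,"dz":0.02,"twist":0},{"hand":60,"dx":0,"dy":0,"dz":0.02,"twist":0},{"hand":60,"dx":0,"dy":0,"dz":0.02,"twist":0},{"hand":60,"dx":0,"dy":0,"dz":0,"twist":0},{"hand":60,"dx":0,"dy":0,"dz":0,"twist":0},{"hand":60,"dx":0,"dy":0,"dz":0.0,"twist":0},{"hand":60,"dx":0,"dy":0,"dz":0.0,"twist":0},{"hand":60,"dx":0,"dy":0,"dz":0,"twist":0}]'

```text
time_s: 3.45
ee_pos: [426.1, 128.9, 24.5]
orientation: [-0.0, 0.091, 0.996, -0.0]
wrist_force: [-0.9, 0.9, -0.4]
finger_gap: 59.8
gripper_force: 0.0
```

Emit:
arm_command --series '[{"hand":60,"dx":0,"dy":0,"dz":0.02,"twist":0},{"hand":60,"dx":0,"dy":0,"dz":0.02,"twist":0},{"hand":60,"dx":0,"dy":0,"dz":0.02,"twist":0},{"hand":60,"dx":0,"dy":0,"dz":0,"twist":0},{"hand":60,"dx":0,"dy":0,"dz":0,"twist":0},{"hand":60,"dx":0,"dy":0,"dz":0.0,"twist":0},{"hand":60,"dx":0,"dy":0,"dz":0.0,"twist":0},{"hand":60,"dx":0,"dy":0,"dz":0,"twist":0}]'

```text
time_s: 4.25
ee_pos: [426.1, 128.8, 21.5]
orientation: [-0.0, 0.091, 0.996, -0.0]
wrist_force: [-0.1, 0.0, -0.2]
finger_gap: 59.9
gripper_force: 0.0
```

Emit:
arm_command --series '[{"hand":60,"dx":0,"dy":0,"dz":0.02,"twist":0},{"hand":60,"dx":0,"dy":0,"dz":0.02,"twist":0},{"hand":60,"dx":0,"dy":0,"dz":0,"twist":0},{"hand":60,"dx":0,"dy":0,"dz":0,"twist":0},{"hand":60,"dx":0,"dy":0,"dz":0,"twist":0},{"hand":60,"dx":0,"dy":0,"dz":0.0,"twist":0},{"hand":60,"dx":0,"dy":0,"dz":0.0,"twist":0},{"hand":60,"dx":0,"dy":0,"dz":0,"twist":0}]'

```text
time_s: 5.05
ee_pos: [426.1, 128.8, 19.5]
orientation: [-0.0, 0.091, 0.996, -0.0]
wrist_force: [-0.3, 0.7, 0.7]
finger_gap: 60.2
gripper_force: 0.0
```

Emit:
arm_command --series '[{"hand":60,"dx":-0.12,"dy":0,"dz":0.01,"twist":0},{"hand":60,"dx":-0.12,"dy":0,"dz":0,"twist":0},{"hand":60,"dx":-0.12,"dy":0,"dz":0,"twist":0},{"hand":60,"dx":-0.12,"dy":0,"dz":0,"twist":0},{"hand":60,"dx":-0.12,"dy":0,"dz":0,"twist":0},{"hand":60,"dx":-0.12,"dy":0,"dz":0.0,"twist":0},{"hand":60,"dx":0,"dy":0,"dz":0.0,"twist":0},{"hand":60,"dx":0,"dy":0,"dz":0,"twist":0}]'

```text
time_s: 5.85
ee_pos: [461.5, 122.3, 18.9]
orientation: [-0.0, 0.091, 0.996, -0.0]
wrist_force: [-0.5, 0.4, 0.7]
finger_gap: 59.8
gripper_force: 0.0
```

```bash
cat >> h.py <<'E'
def look():
    where()
    for n in("top","scene"):
        c=capture(n)
        for r in rect(c,blue(c["image"]),8):
            p=topad(r[1:3])
            if abs(p[0]+110)<80 and -60<p[1]<90: print(n,r,p.round(1))
E
python3 -c "
from h import *
look()"
```

```text
t 5.85 tcp [461.5 122.3  18.9] pad [-173.7   17.6] yawerr 0.07 F [-0.5  0.4  0.7] Fpadx -0.6 gap 59.8
scene (array([284., 222.]), 489.6, 116.8, 98.3, 67.5, 71.6) [-145.1   17.3]
```

```bash
python3 -c "
from h import *
c=capture('scene');a=cv2.resize(c['image'][150:270,230:360],None,fx=5,fy=5,interpolation=cv2.INTER_CUBIC)
cv2.imwrite('pics/s2.png',a)
"
```

```text
(no output)
```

View pics/s2.png

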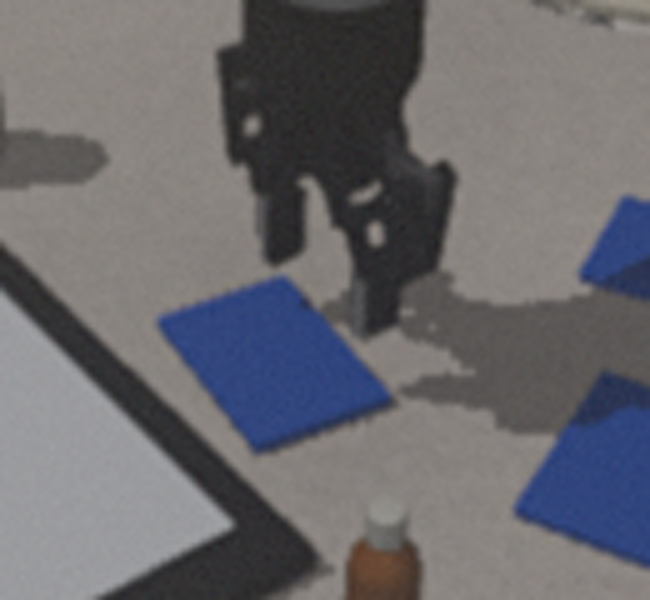

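The crop shows the fingertips at (280,262) and (375,338), image (286,202) and (305,218). They look just behind or above the near edge, and the plate hasn't moved. I'll work out the tip height from the rays.

```bash
python3 -c "
from h import *
c=capture('scene')
uv=[(230+280/5,150+262/5),(230+375/5,150+338/5)]
for z in(0,4,8,12,16,20): print(z,[topad(p).round(1) for p in ray(c,uv,z)])
P=cloud(c)
for v in range(195,222,3): print(v,[P[v,u].round(0).tolist() for u in (285,304)])
"
```

```text
0 [array([-197.3,  -44.1]), array([-198.8,   28.6])]
4 [array([-194.2,  -40. ]), array([-195.7,   32.2])]
8 [array([-191.1,  -36. ]), array([-192.6,   35.7])]
12 [array([-188.1,  -31.9]), array([-189.5,   39.3])]
16 [array([-185. ,  -27.9]), array([-186.4,   42.9])]
20 [array([-181.9,  -23.8]), array([-183.4,   46.5])]
195 [[460.0, 93.0, 55.0], [373.0, 78.0, -1.0]]
198 [[459.0, 92.0, 45.0], [382.0, 86.0, -1.0]]
201 [[461.0, 94.0, 38.0], [475.0, 162.0, 83.0]]
204 [[433.0, 68.0, -1.0], [475.0, 162.0, 75.0]]
207 [[450.0, 84.0, 9.0], [476.0, 163.0, 68.0]]
210 [[458.0, 91.0, 8.0], [473.0, 161.0, 56.0]]
213 [[465.0, 98.0, 7.0], [475.0, 163.0, 50.0]]
216 [[474.0, 106.0, 8.0], [473.0, 162.0, 39.0]]
219 [[481.0, 113.0, 8.0], [447.0, 141.0, 3.0]]
```

The fingertips are really at z ≈ 30, above the plate, so the touch-down never reached the bench. I'll back off, lower and re-measure.

Emit:
arm_command --series '[{"hand":60,"dx":0.25,"dy":0,"dz":0,"twist":0},{"hand":60,"dx":0.25,"dy":0,"dz":0,"twist":0},{"hand":60,"dx":0.12,"dy":0,"dz":0,"twist":0},{"hand":60,"dx":0,"dy":0,"dz":0.1,"twist":0},{"hand":60,"dx":0,"dy":0,"dz":0.1,"twist":0},{"hand":60,"dx":0,"dy":0,"dz":0.04,"twist":0},{"hand":60,"dx":0,"dy":0,"dz":0.0,"twist":0},{"hand":60,"dx":0,"dy":0,"dz":0,"twist":0}]'

```text
time_s: 6.85
ee_pos: [431.2, 127.9, 6.9]
orientation: [-0.0, 0.091, 0.996, -0.0]
wrist_force: [-0.0, 0.1, 0.0]
finger_gap: 60.1
gripper_force: 0.0
```

```bash
python3 -c "
from h import *
s=where();print(s['qpos'])
c=capture('scene');P=cloud(c);t=topad(s['ee_pos'])
q=(P[...,:2]-PC)@np.c_[EX,EY]-t
m=(np.abs(q[...,0])<25)&(np.abs(q[...,1])<75)&(P[...,2]>6)&(c['z_map']>0)
for lo in range(6,80,6):
  k=m&(P[...,2]>=lo)&(P[...,2]<lo+6)
  if k.sum(): print(lo,k.sum(),q[k].min(0).round(),q[k].max(0).round())
cv2.imwrite('pics/s3.png',cv2.resize(c['image'][130:270,210:360],None,fx=4,fy=4,interpolation=cv2.INTER_CUBIC))
"
```

```text
t 6.85 tcp [431.2 127.9   6.9] pad [-204.5   17.6] yawerr 0.07 F [-0.   0.1  0. ] Fpadx -0.0 gap 60.1
[ 1.16759867e-01  7.87584406e-02  1.98768792e+00 -9.87403699e-05
  1.07549912e+00 -1.27202985e+00]
6 28 [ 17. -45.] [25. -0.]
18 16 [ -9. -31.] [ 9. 38.]
24 28 [-11. -35.] [11. 43.]
30 34 [-10. -37.] [11. 45.]
36 39 [-10. -36.] [11. 45.]
42 47 [-13. -43.] [11. 46.]
48 33 [-12. -40.] [10. 45.]
54 36 [-12. -35.] [10. 46.]
60 29 [-11. -48.] [13. 56.]
66 60 [-14. -58.] [13. 63.]
72 82 [-13. -62.] [12. 64.]
78 60 [-15. -62.] [16. 65.]
```

View pics/s3.png

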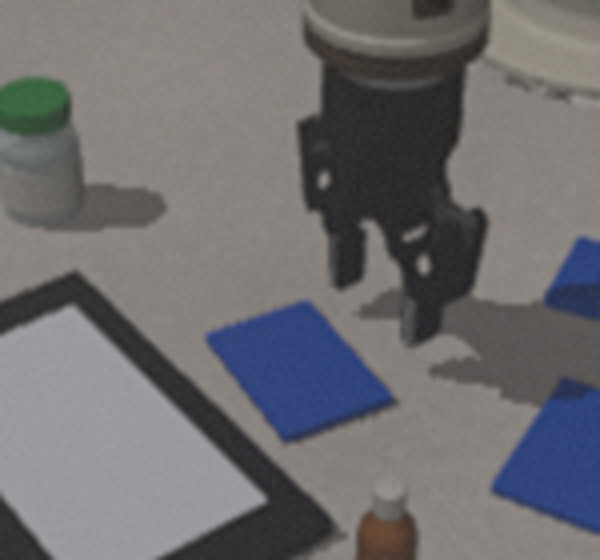

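The fingers (tips at crop (345,285) and (418,340)) are still visibly off the bench; depth puts the tips at z ≈ 19 with x aligned. I'll carry on down by feel.

Emit:
arm_command --series '[{"hand":60,"dx":0,"dy":0,"dz":0.1,"twist":0},{"hand":60,"dx":0,"dy":0,"dz":0.08,"twist":0},{"hand":60,"dx":0,"dy":0,"dz":0.06,"twist":0},{"hand":60,"dx":0,"dy":0,"dz":0.04,"twist":0},{"hand":60,"dx":0,"dy":0,"dz":0.02,"twist":0},{"hand":60,"dx":0,"dy":0,"dz":0.0,"twist":0},{"hand":60,"dx":0,"dy":0,"dz":0.0,"twist":0},{"hand":60,"dx":0,"dy":0,"dz":0,"twist":0}]'

```text
time_s: 7.7
ee_pos: [431.2, 128.0, -7.9]
orientation: [0.0, 0.091, 0.996, -0.0]
wrist_force: [1.1, -0.5, -0.5]
finger_gap: 60.0
gripper_force: 0.0
```

```bash
cat >> h.py <<'E'
def tips():
    s=where()
    c=capture('scene');P=cloud(c);t=topad(s['ee_pos'])
    q=(P[...,:2]-PC)@np.c_[EX,EY]-t
    dark=c["image"].max(2)<75
    m=(np.abs(q[...,0])<20)&(np.abs(q[...,1])<75)&(P[...,2]>1)&(c['z_map']>0)&dark
    for lo in range(0,40,4):
      k=m&(P[...,2]>=lo)&(P[...,2]<lo+4)
      if k.sum(): print(lo,k.sum(),q[k].min(0).round(),q[k].max(0).round())
E
python3 -c "
from h import *
tips()"
```

```text
t 7.7 tcp [431.2 128.   -7.9] pad [-204.6   17.7] yawerr 0.09 F [ 1.1 -0.5 -0.5] Fpadx 1.1 gap 60.0
4 7 [-11. -31.] [ 0. 37.]
8 9 [-11. -31.] [ 7. 36.]
12 16 [-11. -31.] [ 9. 43.]
16 23 [-10. -31.] [10. 45.]
20 16 [ -9. -31.] [10. 46.]
24 21 [-10. -31.] [10. 46.]
28 21 [-10. -31.] [11. 45.]
32 17 [-10. -32.] [10. 44.]
36 18 [ -9. -33.] [ 9. 44.]
```

Emit:
arm_command --series '[{"hand":60,"dx":0,"dy":0,"dz":0.02,"twist":0},{"hand":60,"dx":0,"dy":0,"dz":0.02,"twist":0},{"hand":60,"dx":0,"dy":0,"dz":0.02,"twist":0},{"hand":60,"dx":0,"dy":0,"dz":0,"twist":0},{"hand":60,"dx":0,"dy":0,"dz":0,"twist":0},{"hand":60,"dx":0,"dy":0,"dz":0.0,"twist":0},{"hand":60,"dx":0,"dy":0,"dz":0.0,"twist":0},{"hand":60,"dx":0,"dy":0,"dz":0,"twist":0}]'

```text
time_s: 8.55
ee_pos: [431.1, 127.9, -11.0]
orientation: [0.0, 0.091, 0.996, -0.0]
wrist_force: [0.6, -0.4, -0.1]
finger_gap: 59.8
gripper_force: 0.0
```

```bash
python3 -c "
from h import *
tips()"
```

```text
t 8.55 tcp [431.1 127.9 -11. ] pad [-204.7   17.6] yawerr 0.09 F [ 0.6 -0.4 -0.1] Fpadx 0.7 gap 59.8
0 5 [ -8. -30.] [ 4. 38.]
4 10 [-11. -30.] [ 8. 36.]
8 14 [-11. -32.] [ 9. 44.]
12 20 [-10. -31.] [ 9. 44.]
16 18 [-12. -32.] [ 9. 46.]
20 21 [-10. -32.] [10. 45.]
24 16 [-11. -32.] [ 9. 45.]
28 21 [-10. -32.] [ 9. 45.]
32 12 [ -8. -31.] [10. 45.]
36 26 [-11. -34.] [10. 46.]
```

Tips are now about 1 mm above the bench. Pushing forward.

Emit:
arm_command --series '[{"hand":60,"dx":-0.12,"dy":0,"dz":0.01,"twist":0},{"hand":60,"dx":-0.12,"dy":0,"dz":0,"twist":0},{"hand":60,"dx":-0.12,"dy":0,"dz":0,"twist":0},{"hand":60,"dx":-0.12,"dy":0,"dz":0,"twist":0},{"hand":60,"dx":-0.12,"dy":0,"dz":0,"twist":0},{"hand":60,"dx":-0.12,"dy":0,"dz":0.0,"twist":0},{"hand":60,"dx":0,"dy":0,"dz":0.0,"twist":0},{"hand":60,"dx":0,"dy":0,"dz":0,"twist":0}]'

```text
time_s: 9.4
ee_pos: [466.5, 121.4, -11.6]
orientation: [-0.0, 0.091, 0.996, -0.0]
wrist_force: [-0.6, 0.5, 0.2]
finger_gap: 60.0
gripper_force: 0.0
```

```bash
python3 -c "
from h import *
look()"
```

```text
t 9.4 tcp [466.5 121.4 -11.6] pad [-168.7   17.7] yawerr 0.08 F [-0.6  0.5  0.2] Fpadx -0.7 gap 60.0
scene (array([278., 227.]), 512.5, 118.2, 97.1, 65.3, 79.33) [-122.8   22.9]
```

The carrier moved and is now square with the pad, with about 3 mm to go.

Emit:
arm_command --series '[{"hand":60,"dx":-0.02,"dy":0,"dz":0,"twist":0},{"hand":60,"dx":-0.02,"dy":0,"dz":0,"twist":0},{"hand":60,"dx":-0.01,"dy":0,"dz":0,"twist":0},{"hand":60,"dx":-0.01,"dy":0,"dz":0,"twist":0},{"hand":60,"dx":0,"dy":0,"dz":0,"twist":0},{"hand":60,"dx":0,"dy":0,"dz":0,"twist":0},{"hand":60,"dx":0,"dy":0,"dz":0.0,"twist":0},{"hand":60,"dx":0,"dy":0,"dz":0,"twist":0}]'

```text
time_s: 10.3
ee_pos: [469.4, 120.9, -11.5]
orientation: [0.0, 0.091, 0.996, -0.0]
wrist_force: [-0.0, 0.0, -0.1]
finger_gap: 59.9
gripper_force: 0.2
```

```bash
python3 -c "
from h import *
where()"
```

```text
t 10.3 tcp [469.4 120.9 -11.5] pad [-165.7   17.7] yawerr 0.09 F [-0.   0.  -0.1] Fpadx -0.0 gap 59.9
```

Emit:
arm_command --series '[{"hand":60,"dx":-0.01,"dy":0,"dz":0,"twist":0},{"hand":60,"dx":-0.01,"dy":0,"dz":0,"twist":0},{"hand":60,"dx":-0.01,"dy":0,"dz":0,"twist":0},{"hand":60,"dx":-0.01,"dy":0,"dz":0,"twist":0},{"hand":60,"dx":0,"dy":0,"dz":0,"twist":0},{"hand":60,"dx":0,"dy":0,"dz":0,"twist":0},{"hand":60,"dx":0,"dy":0,"dz":0.0,"twist":0},{"hand":60,"dx":0,"dy":0,"dz":0,"twist":0}]'

```text
time_s: 11.1
ee_pos: [469.7, 120.8, -11.7]
orientation: [-0.002, 0.091, 0.996, -0.0]
wrist_force: [-15.5, 3.8, 11.6]
finger_gap: 60.2
gripper_force: 8.1
```

```bash
python3 -c "
from h import *
look()"
```

```text
t 11.1 tcp [469.7 120.8 -11.7] pad [-165.4   17.7] yawerr 0.09 F [-15.5   3.8  11.6] Fpadx -16.0 gap 60.2
scene (array([277., 227.]), 512.9, 117.9, 97.6, 63.9, 79.96) [-122.4   22.7]
```

In contact at about 16 N, stiffness about 9 N/mm. Start lifting along the tipping arc.

Emit:
arm_command --series '[{"hand":60,"dx":0.01,"dy":0,"dz":-0.02,"twist":0},{"hand":60,"dx":0,"dy":0,"dz":-0.03,"twist":0},{"hand":60,"dx":0,"dy":0,"dz":-0.03,"twist":0},{"hand":60,"dx":0,"dy":0,"dz":-0.03,"twist":0},{"hand":60,"dx":0,"dy":0,"dz":-0.04,"twist":0},{"hand":60,"dx":0,"dy":0,"dz":-0.04,"twist":0},{"hand":60,"dx":0,"dy":0,"dz":-0.04,"twist":0},{"hand":60,"dx":0,"dy":0,"dz":0,"twist":0}]'

```text
time_s: 12.0
ee_pos: [470.2, 120.7, -0.1]
orientation: [-0.001, 0.091, 0.996, -0.0]
wrist_force: [-4.8, 1.3, -0.1]
finger_gap: 60.4
gripper_force: 2.8
```

```bash
cat >> h.py <<'E'
def tilt():
    s=where();c=capture('scene');P=cloud(c);t=topad(s['ee_pos'])
    m=(blue(c['image'])>0)&(c['z_map']>0)
    q=(P[...,:2]-PC)@np.c_[EX,EY]
    k=m&(q[...,0]>-175)&(q[...,0]<0)&(np.abs(q[...,1]-20)<42)&(P[...,2]>1)
    if k.sum()<20: print("few",k.sum());return c
    x,z=q[k][:,0],P[k][:,2]
    X=np.c_[x,z]-[x.mean(),z.mean()];v=np.linalg.svd(X,full_matrices=False)[2][0]
    print("n",k.sum(),"x",np.percentile(x,[2,98]).round(1),"z",np.percentile(z,[2,98]).round(1),"slope deg",round(float(np.degrees(np.arctan2(v[1],v[0]))),1))
    return c
E
python3 -c "
from h import *
tilt()"
```

```text
t 12.0 tcp [ 4.702e+02  1.207e+02 -1.000e-01] pad [-164.9   17.7] yawerr 0.09 F [-4.8  1.3 -0.1] Fpadx -4.9 gap 60.4
n 763 x [-151.8  -91. ] z [ 8.3 19.8] slope deg -9.4
```

Works: tilt is about 9° and following. Continue with a little more press.

Emit:
arm_command --series '[{"hand":60,"dx":-0.014,"dy":0,"dz":-0.02,"twist":0},{"hand":60,"dx":-0.006,"dy":0,"dz":-0.04,"twist":0},{"hand":60,"dx":-0.008,"dy":0,"dz":-0.05,"twist":0},{"hand":60,"dx":-0.01,"dy":0,"dz":-0.05,"twist":0},{"hand":60,"dx":-0.012,"dy":0,"dz":-0.05,"twist":0},{"hand":60,"dx":-0.016,"dy":0,"dz":-0.05,"twist":0},{"hand":60,"dx":-0.018,"dy":0,"dz":-0.05,"twist":0},{"hand":60,"dx":-0.02,"dy":0,"dz":-0.04,"twist":0}]'

```text
time_s: 12.85
ee_pos: [474.7, 119.9, 17.2]
orientation: [-0.001, 0.091, 0.996, -0.0]
wrist_force: [-12.0, 3.1, 4.4]
finger_gap: 60.2
gripper_force: 6.4
```

```bash
python3 -c "
from h import *
tilt()"
```

```text
t 12.85 tcp [474.7 119.9  17.2] pad [-160.3   17.7] yawerr 0.09 F [-12.    3.1   4.4] Fpadx -12.3 gap 60.2
n 834 x [-147.2  -90.4] z [ 9.8 35.9] slope deg -24.2
```

Emit:
arm_command --series '[{"hand":60,"dx":-0.018,"dy":0,"dz":-0.046,"twist":0},{"hand":60,"dx":-0.02,"dy":0,"dz":-0.045,"twist":0},{"hand":60,"dx":-0.021,"dy":0,"dz":-0.045,"twist":0},{"hand":60,"dx":-0.022,"dy":0,"dz":-0.044,"twist":0},{"hand":60,"dx":-0.024,"dy":0,"dz":-0.043,"twist":0},{"hand":60,"dx":-0.025,"dy":0,"dz":-0.042,"twist":0},{"hand":60,"dx":-0.026,"dy":0,"dz":-0.041,"twist":0},{"hand":60,"dx":-0.027,"dy":0,"dz":-0.04,"twist":0}]'

```text
time_s: 13.7
ee_pos: [485.1, 118.0, 34.9]
orientation: [0.0, 0.091, 0.996, -0.0]
wrist_force: [0.8, -0.2, 0.4]
finger_gap: 59.8
gripper_force: 0.0
```

```bash
python3 -c "
from h import *
tilt()"
```

```text
t 13.7 tcp [485.1 118.   34.9] pad [-149.8   17.7] yawerr 0.09 F [ 0.8 -0.2  0.4] Fpadx 0.9 gap 59.8
n 731 x [-157.2  -92.5] z [ 6.3 10.5] slope deg -0.1
```

The plate slipped off between 24° and 42° and dropped back flat. I'll back off, lower and repeat with smaller steps and a steadier press, checking the force more often.

Emit:
arm_command --series '[{"hand":60,"dx":0.4,"dy":0,"dz":0,"twist":0},{"hand":60,"dx":0.35,"dy":0,"dz":0,"twist":0},{"hand":60,"dx":0,"dy":0,"dz":0.3,"twist":0},{"hand":60,"dx":0,"dy":0,"dz":0.3,"twist":0},{"hand":60,"dx":0,"dy":0,"dz":0.26,"twist":0},{"hand":60,"dx":0,"dy":0,"dz":0.06,"twist":0},{"hand":60,"dx":-0.1,"dy":0,"dz":0,"twist":0},{"hand":60,"dx":-0.1,"dy":0,"dz":0,"twist":0}]'

```text
time_s: 14.55
ee_pos: [458.8, 122.9, -10.7]
orientation: [0.0, 0.091, 0.996, 0.0]
wrist_force: [0.4, -0.6, 1.3]
finger_gap: 59.8
gripper_force: 0.0
```

```bash
python3 -c "
from h import *
look()"
```

```text
t 14.55 tcp [458.8 122.9 -10.7] pad [-176.5   17.8] yawerr 0.09 F [ 0.4 -0.6  1.3] Fpadx 0.5 gap 59.8
scene (array([278., 227.]), 510.6, 118.1, 97.7, 67.7, 79.44) [-124.7   22.5]
```

Emit:
arm_command --series '[{"hand":60,"dx":-0.1,"dy":0,"dz":0.01,"twist":0},{"hand":60,"dx":-0.08,"dy":0,"dz":0,"twist":0},{"hand":60,"dx":-0.04,"dy":0,"dz":0,"twist":0},{"hand":60,"dx":-0.02,"dy":0,"dz":0,"twist":0},{"hand":60,"dx":-0.01,"dy":0,"dz":0,"twist":0},{"hand":60,"dx":0,"dy":0,"dz":0,"twist":0},{"hand":60,"dx":0,"dy":0,"dz":0,"twist":0},{"hand":60,"dx":0,"dy":0,"dz":0,"twist":0}]'

```text
time_s: 15.45
ee_pos: [469.6, 120.9, -11.8]
orientation: [-0.001, 0.091, 0.996, -0.0]
wrist_force: [-6.8, 1.0, 4.9]
finger_gap: 59.6
gripper_force: 3.2
```

Emit:
arm_command --series '[{"hand":60,"dx":-0.016,"dy":0,"dz":0,"twist":0},{"hand":60,"dx":-0.002,"dy":0,"dz":-0.03,"twist":0},{"hand":60,"dx":-0.002,"dy":0,"dz":-0.04,"twist":0},{"hand":60,"dx":-0.002,"dy":0,"dz":-0.05,"twist":0},{"hand":60,"dx":-0.002,"dy":0,"dz":-0.05,"twist":0},{"hand":60,"dx":-0.004,"dy":0,"dz":-0.05,"twist":0},{"hand":60,"dx":-0.006,"dy":0,"dz":-0.05,"twist":0},{"hand":60,"dx":-0.006,"dy":0,"dz":-0.03,"twist":0}]'

```text
time_s: 16.25
ee_pos: [470.7, 120.6, 2.8]
orientation: [-0.002, 0.091, 0.996, -0.0]
wrist_force: [-10.2, 1.9, 2.0]
finger_gap: 60.0
gripper_force: 5.2
```

```bash
python3 -c "
from h import *
tilt()"
```

```text
t 16.25 tcp [470.7 120.6   2.8] pad [-164.4   17.6] yawerr 0.09 F [-10.2   1.9   2. ] Fpadx -10.4 gap 60.0
n 771 x [-151.3  -91.3] z [ 8.4 22.6] slope deg -11.9
```

Emit:
arm_command --series '[{"hand":60,"dx":-0.006,"dy":0,"dz":-0.03,"twist":0},{"hand":60,"dx":-0.006,"dy":0,"dz":-0.04,"twist":0},{"hand":60,"dx":-0.008,"dy":0,"dz":-0.04,"twist":0},{"hand":60,"dx":-0.01,"dy":0,"dz":-0.04,"twist":0},{"hand":60,"dx":-0.012,"dy":0,"dz":-0.04,"twist":0},{"hand":60,"dx":-0.014,"dy":0,"dz":-0.04,"twist":0},{"hand":60,"dx":-0.016,"dy":0,"dz":-0.04,"twist":0},{"hand":60,"dx":-0.014,"dy":0,"dz":-0.03,"twist":0}]'

```text
time_s: 17.1
ee_pos: [475.0, 119.8, 17.9]
orientation: [-0.002, 0.091, 0.996, -0.0]
wrist_force: [-12.1, 2.6, 4.0]
finger_gap: 59.9
gripper_force: 6.4
```

```bash
python3 -c "
from h import *
tilt()"
```

```text
t 17.1 tcp [475.  119.8  17.9] pad [-160.    17.6] yawerr 0.09 F [-12.1   2.6   4. ] Fpadx -12.4 gap 59.9
n 843 x [-146.4  -90.6] z [ 9.9 36.6] slope deg -25.0
```

Emit:
arm_command --series '[{"hand":60,"dx":-0.009,"dy":0,"dz":-0.022,"twist":0},{"hand":60,"dx":-0.009,"dy":0,"dz":-0.021,"twist":0},{"hand":60,"dx":-0.009,"dy":0,"dz":-0.021,"twist":0},{"hand":60,"dx":-0.01,"dy":0,"dz":-0.021,"twist":0},{"hand":60,"dx":-0.01,"dy":0,"dz":-0.021,"twist":0},{"hand":60,"dx":-0.01,"dy":0,"dz":-0.02,"twist":0},{"hand":60,"dx":-0.011,"dy":0,"dz":-0.02,"twist":0},{"hand":60,"dx":-0.011,"dy":0,"dz":-0.02,"twist":0}]'

```text
time_s: 17.95
ee_pos: [479.0, 119.1, 26.3]
orientation: [-0.002, 0.091, 0.996, -0.0]
wrist_force: [-11.0, 1.9, 6.1]
finger_gap: 60.0
gripper_force: 6.6
```

```bash
python3 -c "
from h import *
tilt()"
```

```text
t 17.95 tcp [479.  119.1  26.3] pad [-156.    17.7] yawerr 0.09 F [-11.    1.9   6.1] Fpadx -11.2 gap 60.0
n 856 x [-142.6  -90.1] z [10.2 44.3] slope deg -32.6
```

Emit:
arm_command --series '[{"hand":60,"dx":-0.01,"dy":0,"dz":-0.015,"twist":0},{"hand":60,"dx":-0.01,"dy":0,"dz":-0.015,"twist":0},{"hand":60,"dx":-0.01,"dy":0,"dz":-0.015,"twist":0},{"hand":60,"dx":-0.011,"dy":0,"dz":-0.015,"twist":0},{"hand":60,"dx":-0.011,"dy":0,"dz":-0.015,"twist":0},{"hand":60,"dx":-0.011,"dy":0,"dz":-0.015,"twist":0},{"hand":60,"dx":-0.011,"dy":0,"dz":-0.015,"twist":0},{"hand":60,"dx":-0.011,"dy":0,"dz":-0.015,"twist":0}]'

```text
time_s: 18.8
ee_pos: [482.9, 118.4, 32.4]
orientation: [-0.002, 0.091, 0.996, -0.0]
wrist_force: [-15.9, 1.8, 10.9]
finger_gap: 60.3
gripper_force: 9.3
```

```bash
python3 -c "
from h import *
tilt()"
```

```text
t 18.8 tcp [482.9 118.4  32.4] pad [-152.    17.7] yawerr 0.1 F [-15.9   1.8  10.9] Fpadx -16.0 gap 60.3
n 865 x [-138.4  -89.8] z [11.  50.2] slope deg -38.7
```

Emit:
arm_command --series '[{"hand":60,"dx":-0.01,"dy":0,"dz":-0.018,"twist":0},{"hand":60,"dx":-0.01,"dy":0,"dz":-0.018,"twist":0},{"hand":60,"dx":-0.011,"dy":0,"dz":-0.017,"twist":0},{"hand":60,"dx":-0.011,"dy":0,"dz":-0.017,"twist":0},{"hand":60,"dx":-0.012,"dy":0,"dz":-0.016,"twist":0},{"hand":60,"dx":-0.013,"dy":0,"dz":-0.016,"twist":0},{"hand":60,"dx":-0.013,"dy":0,"dz":-0.016,"twist":0},{"hand":60,"dx":-0.014,"dy":0,"dz":-0.016,"twist":0}]'

```text
time_s: 19.65
ee_pos: [489.2, 117.3, 39.4]
orientation: [0.0, 0.091, 0.996, -0.0]
wrist_force: [-0.1, -0.6, -0.4]
finger_gap: 60.0
gripper_force: 0.0
```

```bash
python3 -c "
from h import *
tilt()"
```

```text
t 19.65 tcp [489.2 117.3  39.4] pad [-145.5   17.7] yawerr 0.08 F [-0.1 -0.6 -0.4] Fpadx 0.0 gap 60.0
n 725 x [-157.1  -92.6] z [ 6.1 10.3] slope deg -0.1
```

It slipped again near 40°, where the needed force angle passes the finger friction. The fingertip has no margin below the plate's edge there. Next try: reach about 38° with a light press, then push forward without rising, so the edge slides up the finger.

Emit:
arm_command --series '[{"hand":60,"dx":0.35,"dy":0,"dz":0,"twist":0},{"hand":60,"dx":0.3,"dy":0,"dz":0,"twist":0},{"hand":60,"dx":0,"dy":0,"dz":0.35,"twist":0},{"hand":60,"dx":0,"dy":0,"dz":0.35,"twist":0},{"hand":60,"dx":0,"dy":0,"dz":0.25,"twist":0},{"hand":60,"dx":-0.1,"dy":0,"dz":0.07,"twist":0},{"hand":60,"dx":-0.08,"dy":0,"dz":0,"twist":0},{"hand":60,"dx":-0.05,"dy":0,"dz":0,"twist":0}]'

```text
time_s: 20.5
ee_pos: [469.3, 120.9, -11.3]
orientation: [0.0, 0.091, 0.996, -0.0]
wrist_force: [-0.0, 0.4, -0.5]
finger_gap: 59.7
gripper_force: 0.2
```

```bash
python3 -c "
from h import *
where()"
```

```text
t 20.5 tcp [469.3 120.9 -11.3] pad [-165.8   17.7] yawerr 0.08 F [-0.   0.4 -0.5] Fpadx -0.1 gap 59.7
```

Emit:
arm_command --series '[{"hand":60,"dx":-0.018,"dy":0,"dz":0.01,"twist":0},{"hand":60,"dx":-0.016,"dy":0,"dz":0.0,"twist":0},{"hand":60,"dx":-0.002,"dy":0,"dz":-0.04,"twist":0},{"hand":60,"dx":-0.002,"dy":0,"dz":-0.05,"twist":0},{"hand":60,"dx":-0.002,"dy":0,"dz":-0.05,"twist":0},{"hand":60,"dx":-0.004,"dy":0,"dz":-0.05,"twist":0},{"hand":60,"dx":-0.006,"dy":0,"dz":-0.06,"twist":0},{"hand":60,"dx":-0.006,"dy":0,"dz":-0.05,"twist":0}]'

```text
time_s: 21.3
ee_pos: [470.6, 120.6, 2.9]
orientation: [-0.001, 0.091, 0.996, -0.0]
wrist_force: [-6.5, 1.5, 0.4]
finger_gap: 60.0
gripper_force: 3.2
```

```bash
python3 -c "
from h import *
tilt()"
```

```text
t 21.3 tcp [470.6 120.6   2.9] pad [-164.5   17.7] yawerr 0.08 F [-6.5  1.5  0.4] Fpadx -6.7 gap 60.0
n 778 x [-151.1  -91.1] z [ 8.8 23. ] slope deg -12.1
```

Emit:
arm_command --series '[{"hand":60,"dx":-0.006,"dy":0,"dz":-0.05,"twist":0},{"hand":60,"dx":-0.009,"dy":0,"dz":-0.053,"twist":0},{"hand":60,"dx":-0.011,"dy":0,"dz":-0.053,"twist":0},{"hand":60,"dx":-0.013,"dy":0,"dz":-0.053,"twist":0},{"hand":60,"dx":-0.015,"dy":0,"dz":-0.052,"twist":0},{"hand":60,"dx":-0.018,"dy":0,"dz":-0.052,"twist":0},{"hand":60,"dx":-0.02,"dy":0,"dz":-0.051,"twist":0},{"hand":60,"dx":-0.022,"dy":0,"dz":-0.046,"twist":0}]'

```text
time_s: 22.15
ee_pos: [477.1, 119.5, 23.6]
orientation: [0.0, 0.091, 0.996, -0.0]
wrist_force: [-2.5, -0.5, 1.8]
finger_gap: 60.4
gripper_force: 1.4
```

```bash
python3 -c "
from h import *
tilt()"
```

```text
t 22.15 tcp [477.1 119.5  23.6] pad [-157.9   17.7] yawerr 0.08 F [-2.5 -0.5  1.8] Fpadx -2.4 gap 60.4
n 853 x [-144.   -90.3] z [10.4 41.8] slope deg -30.2
```

Emit:
arm_command --series '[{"hand":60,"dx":-0.012,"dy":0,"dz":-0.021,"twist":0},{"hand":60,"dx":-0.011,"dy":0,"dz":-0.021,"twist":0},{"hand":60,"dx":-0.011,"dy":0,"dz":-0.021,"twist":0},{"hand":60,"dx":-0.012,"dy":0,"dz":-0.02,"twist":0},{"hand":60,"dx":-0.012,"dy":0,"dz":-0.02,"twist":0},{"hand":60,"dx":-0.013,"dy":0,"dz":-0.02,"twist":0},{"hand":60,"dx":-0.012,"dy":0,"dz":-0.02,"twist":0},{"hand":60,"dx":-0.013,"dy":0,"dz":-0.019,"twist":0}]'

```text
time_s: 23.0
ee_pos: [481.7, 118.6, 31.5]
orientation: [0.0, 0.091, 0.996, -0.0]
wrist_force: [-0.8, -0.1, 0.4]
finger_gap: 60.1
gripper_force: 0.0
```

```bash
python3 -c "
from h import *
tilt()"
```

```text
t 23.0 tcp [481.7 118.6  31.5] pad [-153.2   17.7] yawerr 0.08 F [-0.8 -0.1  0.4] Fpadx -0.8 gap 60.1
n 726 x [-156.2  -92. ] z [ 6.4 10.4] slope deg 0.1
```

Slipped with too light a press. The firm-press path held to 39°, so I'll repeat that and then push forward while moving slightly down to get finger below the edge.

Emit:
arm_command --series '[{"hand":60,"dx":0.3,"dy":0,"dz":0,"twist":0},{"hand":60,"dx":0.19,"dy":0,"dz":0,"twist":0},{"hand":60,"dx":0,"dy":0,"dz":0.35,"twist":0},{"hand":60,"dx":0,"dy":0,"dz":0.35,"twist":0},{"hand":60,"dx":0,"dy":0,"dz":0.13,"twist":0},{"hand":60,"dx":-0.1,"dy":0,"dz":0.03,"twist":0},{"hand":60,"dx":-0.08,"dy":0,"dz":0,"twist":0},{"hand":60,"dx":-0.05,"dy":0,"dz":0,"twist":0}]'

```text
time_s: 23.85
ee_pos: [469.7, 120.9, -10.9]
orientation: [0.0, 0.091, 0.996, 0.0]
wrist_force: [-5.3, 3.1, 0.4]
finger_gap: 60.1
gripper_force: 3.6
```

```bash
python3 -c "
from h import *
look()"
```

```text
t 23.85 tcp [469.7 120.9 -10.9] pad [-165.4   17.8] yawerr 0.07 F [-5.3  3.1  0.4] Fpadx -5.8 gap 60.1
scene (array([277., 227.]), 513.3, 118.0, 97.3, 63.7, 79.4) [-122.    22.8]
```

Emit:
arm_command --series '[{"hand":60,"dx":0.004,"dy":0,"dz":0.014,"twist":0},{"hand":60,"dx":-0.02,"dy":0,"dz":0.0,"twist":0},{"hand":60,"dx":-0.002,"dy":0,"dz":-0.04,"twist":0},{"hand":60,"dx":-0.002,"dy":0,"dz":-0.05,"twist":0},{"hand":60,"dx":-0.002,"dy":0,"dz":-0.05,"twist":0},{"hand":60,"dx":-0.004,"dy":0,"dz":-0.05,"twist":0},{"hand":60,"dx":-0.006,"dy":0,"dz":-0.06,"twist":0},{"hand":60,"dx":-0.008,"dy":0,"dz":-0.05,"twist":0}]'

```text
time_s: 24.75
ee_pos: [470.6, 120.7, 2.9]
orientation: [-0.0, 0.091, 0.996, -0.0]
wrist_force: [-4.4, 0.7, 0.5]
finger_gap: 60.2
gripper_force: 2.2
```

```bash
python3 -c "
from h import *
tilt()"
```

```text
t 24.75 tcp [470.6 120.7   2.9] pad [-164.5   17.7] yawerr 0.09 F [-4.4  0.7  0.5] Fpadx -4.4 gap 60.2
n 776 x [-151.8  -91.2] z [ 8.6 22. ] slope deg -11.3
```

Emit:
arm_command --series '[{"hand":60,"dx":-0.018,"dy":0,"dz":-0.02,"twist":0},{"hand":60,"dx":-0.008,"dy":0,"dz":-0.04,"twist":0},{"hand":60,"dx":-0.008,"dy":0,"dz":-0.04,"twist":0},{"hand":60,"dx":-0.01,"dy":0,"dz":-0.04,"twist":0},{"hand":60,"dx":-0.012,"dy":0,"dz":-0.04,"twist":0},{"hand":60,"dx":-0.014,"dy":0,"dz":-0.04,"twist":0},{"hand":60,"dx":-0.016,"dy":0,"dz":-0.04,"twist":0},{"hand":60,"dx":-0.016,"dy":0,"dz":-0.04,"twist":0}]'

```text
time_s: 25.6
ee_pos: [474.8, 119.8, 17.6]
orientation: [-0.001, 0.091, 0.996, -0.0]
wrist_force: [-11.3, 1.6, 3.2]
finger_gap: 60.0
gripper_force: 5.6
```

```bash
python3 -c "
from h import *
tilt()"
```

```text
t 25.6 tcp [474.8 119.8  17.6] pad [-160.2   17.7] yawerr 0.09 F [-11.3   1.6   3.2] Fpadx -11.4 gap 60.0
n 837 x [-147.2  -90.6] z [10.  35.6] slope deg -23.9
```

Emit:
arm_command --series '[{"hand":60,"dx":-0.013,"dy":0,"dz":-0.036,"twist":0},{"hand":60,"dx":-0.014,"dy":0,"dz":-0.036,"twist":0},{"hand":60,"dx":-0.016,"dy":0,"dz":-0.036,"twist":0},{"hand":60,"dx":-0.018,"dy":0,"dz":-0.034,"twist":0},{"hand":60,"dx":-0.019,"dy":0,"dz":-0.034,"twist":0},{"hand":60,"dx":-0.02,"dy":0,"dz":-0.033,"twist":0},{"hand":60,"dx":-0.021,"dy":0,"dz":-0.032,"twist":0},{"hand":60,"dx":-0.022,"dy":0,"dz":-0.03,"twist":0}]'

```text
time_s: 26.45
ee_pos: [482.1, 118.5, 31.4]
orientation: [-0.001, 0.091, 0.996, -0.0]
wrist_force: [-12.0, 1.3, 7.4]
finger_gap: 60.3
gripper_force: 6.6
```

```bash
python3 -c "
from h import *
tilt()"
```

```text
t 26.45 tcp [482.1 118.5  31.4] pad [-152.7   17.7] yawerr 0.09 F [-12.    1.3   7.4] Fpadx -12.0 gap 60.3
n 863 x [-139.7  -90. ] z [10.5 48.6] slope deg -36.9
```

Emit:
arm_command --series '[{"hand":60,"dx":-0.008,"dy":0,"dz":0.01,"twist":0},{"hand":60,"dx":-0.008,"dy":0,"dz":0.01,"twist":0},{"hand":60,"dx":-0.008,"dy":0,"dz":0.01,"twist":0},{"hand":60,"dx":-0.008,"dy":0,"dz":0.01,"twist":0},{"hand":60,"dx":-0.008,"dy":0,"dz":0.01,"twist":0},{"hand":60,"dx":-0.008,"dy":0,"dz":0.01,"twist":0},{"hand":60,"dx":0,"dy":0,"dz":0,"twist":0},{"hand":60,"dx":0,"dy":0,"dz":0,"twist":0}]'

```text
time_s: 27.3
ee_pos: [480.5, 118.8, 27.6]
orientation: [-0.005, 0.091, 0.996, -0.0]
wrist_force: [-42.5, 6.5, 25.3]
finger_gap: 59.7
gripper_force: 25.3
```

```bash
python3 -c "
from h import *
tilt()"
```

```text
t 27.3 tcp [480.5 118.8  27.6] pad [-154.4   17.7] yawerr 0.11 F [-42.5   6.5  25.3] Fpadx -42.9 gap 59.7
n 848 x [-141.5  -90.1] z [10.7 45.1] slope deg -33.5
```

The edge sticks (high friction) and jams, so vertical sliding needs a different trick. Closing the fingers slides them sideways along the edge, which frees the vertical friction, and it also drops the tips below the edge. First restore the press, then close while pushing forward.

Emit:
arm_command --series '[{"hand":60,"dx":0.016,"dy":0,"dz":-0.02,"twist":0},{"hand":60,"dx":0.016,"dy":0,"dz":-0.02,"twist":0},{"hand":60,"dx":0.016,"dy":0,"dz":-0.02,"twist":0},{"hand":50,"dx":-0.006,"dy":0,"dz":0,"twist":0},{"hand":40,"dx":-0.012,"dy":0,"dz":0,"twist":0},{"hand":30,"dx":-0.012,"dy":0,"dz":0,"twist":0},{"hand":20,"dx":-0.012,"dy":0,"dz":0,"twist":0},{"hand":10,"dx":-0.012,"dy":0,"dz":0,"twist":0}]'

```text
time_s: 28.15
ee_pos: [485.9, 117.9, 31.4]
orientation: [0.0, 0.091, 0.996, -0.0]
wrist_force: [-0.5, 0.6, -0.9]
finger_gap: 10.1
gripper_force: 0.0
```

```bash
python3 -c "
from h import *
tilt()"
```

```text
t 28.15 tcp [485.9 117.9  31.4] pad [-148.9   17.7] yawerr 0.08 F [-0.5  0.6 -0.9] Fpadx -0.6 gap 10.1
n 717 x [-155.7  -91.8] z [ 6.1 10.4] slope deg 0.2
```

Dropped again. The evidence fits the far edge sticking on the pad face and then slipping down about 2 mm near 40°, which releases a light press. So this time I'll hold a firmer press (20–25 N on the fingers) through that angle.

Emit:
arm_command --series '[{"hand":60,"dx":0.35,"dy":0,"dz":0,"twist":0},{"hand":60,"dx":0.23,"dy":0,"dz":0,"twist":0},{"hand":60,"dx":0,"dy":0,"dz":0.35,"twist":0},{"hand":60,"dx":0,"dy":0,"dz":0.35,"twist":0},{"hand":60,"dx":0,"dy":0,"dz":0.13,"twist":0},{"hand":60,"dx":-0.12,"dy":0,"dz":0.03,"twist":0},{"hand":60,"dx":-0.1,"dy":0,"dz":0,"twist":0},{"hand":60,"dx":-0.04,"dy":0,"dz":0,"twist":0}]'

```text
time_s: 29.0
ee_pos: [469.7, 120.9, -11.4]
orientation: [-0.001, 0.091, 0.996, 0.0]
wrist_force: [-14.8, 4.7, 8.8]
finger_gap: 60.1
gripper_force: 7.7
```

```bash
python3 -c "
from h import *
where()"
```

```text
t 29.0 tcp [469.7 120.9 -11.4] pad [-165.4   17.8] yawerr 0.07 F [-14.8   4.7   8.8] Fpadx -15.4 gap 60.1
```

Emit:
arm_command --series '[{"hand":60,"dx":-0.01,"dy":0,"dz":-0.03,"twist":0},{"hand":60,"dx":0,"dy":0,"dz":-0.04,"twist":0},{"hand":60,"dx":0,"dy":0,"dz":-0.05,"twist":0},{"hand":60,"dx":-0.003,"dy":0,"dz":-0.05,"twist":0},{"hand":60,"dx":-0.004,"dy":0,"dz":-0.055,"twist":0},{"hand":60,"dx":-0.006,"dy":0,"dz":-0.055,"twist":0},{"hand":60,"dx":-0.008,"dy":0,"dz":-0.055,"twist":0},{"hand":60,"dx":-0.01,"dy":0,"dz":-0.05,"twist":0}]'

```text
time_s: 29.8
ee_pos: [471.7, 120.5, 8.1]
orientation: [-0.0, 0.091, 0.996, 0.0]
wrist_force: [-5.1, 2.0, 1.0]
finger_gap: 60.1
gripper_force: 2.6
```

```bash
python3 -c "
from h import *
tilt()"
```

```text
t 29.8 tcp [471.7 120.5   8.1] pad [-163.4   17.8] yawerr 0.08 F [-5.1  2.   1. ] Fpadx -5.4 gap 60.1
n 795 x [-149.8  -90.9] z [ 9.1 27.2] slope deg -15.8
```

Emit:
arm_command --series '[{"hand":60,"dx":-0.024,"dy":0,"dz":-0.02,"twist":0},{"hand":60,"dx":-0.01,"dy":0,"dz":-0.033,"twist":0},{"hand":60,"dx":-0.01,"dy":0,"dz":-0.033,"twist":0},{"hand":60,"dx":-0.011,"dy":0,"dz":-0.033,"twist":0},{"hand":60,"dx":-0.012,"dy":0,"dz":-0.033,"twist":0},{"hand":60,"dx":-0.013,"dy":0,"dz":-0.032,"twist":0},{"hand":60,"dx":-0.014,"dy":0,"dz":-0.032,"twist":0},{"hand":60,"dx":-0.014,"dy":0,"dz":-0.03,"twist":0}]'

```text
time_s: 30.65
ee_pos: [476.0, 119.7, 20.2]
orientation: [-0.001, 0.091, 0.996, 0.0]
wrist_force: [-13.1, 2.5, 6.6]
finger_gap: 60.0
gripper_force: 7.4
```

```bash
python3 -c "
from h import *
tilt()"
```

```text
t 30.65 tcp [476.  119.7  20.2] pad [-159.    17.8] yawerr 0.08 F [-13.1   2.5   6.6] Fpadx -13.3 gap 60.0
n 854 x [-146.   -90.5] z [10.1 38.2] slope deg -26.5
```

Emit:
arm_command --series '[{"hand":60,"dx":-0.014,"dy":0,"dz":-0.026,"twist":0},{"hand":60,"dx":-0.014,"dy":0,"dz":-0.026,"twist":0},{"hand":60,"dx":-0.015,"dy":0,"dz":-0.025,"twist":0},{"hand":60,"dx":-0.015,"dy":0,"dz":-0.025,"twist":0},{"hand":60,"dx":-0.015,"dy":0,"dz":-0.025,"twist":0},{"hand":60,"dx":-0.016,"dy":0,"dz":-0.024,"twist":0},{"hand":60,"dx":-0.016,"dy":0,"dz":-0.024,"twist":0},{"hand":60,"dx":-0.017,"dy":0,"dz":-0.024,"twist":0}]'

```text
time_s: 31.5
ee_pos: [481.7, 118.7, 30.2]
orientation: [-0.002, 0.091, 0.996, 0.0]
wrist_force: [-19.0, 3.2, 12.4]
finger_gap: 60.1
gripper_force: 11.4
```

```bash
python3 -c "
from h import *
tilt()"
```

```text
t 31.5 tcp [481.7 118.7  30.2] pad [-153.3   17.8] yawerr 0.09 F [-19.    3.2  12.4] Fpadx -19.3 gap 60.1
n 857 x [-140.4  -89.8] z [11.1 47.9] slope deg -36.0
```

Emit:
arm_command --series '[{"hand":60,"dx":-0.015,"dy":0,"dz":-0.018,"twist":0},{"hand":60,"dx":-0.015,"dy":0,"dz":-0.018,"twist":0},{"hand":60,"dx":-0.015,"dy":0,"dz":-0.018,"twist":0},{"hand":60,"dx":-0.015,"dy":0,"dz":-0.018,"twist":0},{"hand":60,"dx":-0.015,"dy":0,"dz":-0.017,"twist":0},{"hand":60,"dx":-0.016,"dy":0,"dz":-0.017,"twist":0},{"hand":60,"dx":-0.016,"dy":0,"dz":-0.017,"twist":0},{"hand":60,"dx":-0.016,"dy":0,"dz":-0.017,"twist":0}]'

```text
time_s: 32.35
ee_pos: [488.7, 117.5, 37.6]
orientation: [-0.001, 0.091, 0.996, 0.0]
wrist_force: [-11.7, 1.7, 10.3]
finger_gap: 60.0
gripper_force: 7.7
```

```bash
python3 -c "
from h import *
c=tilt();cv2.imwrite('pics/s4.png',cv2.resize(c['image'][130:270,210:360],None,fx=4,fy=4,interpolation=cv2.INTER_CUBIC))"
```

```text
t 32.35 tcp [488.7 117.5  37.6] pad [-146.1   17.8] yawerr 0.08 F [-11.7   1.7  10.3] Fpadx -11.8 gap 60.0
n 836 x [-134.6  -90.4] z [10.3 53.2] slope deg -44.3
```

It held through: 44°, with the far edge slipping down and the press dropping to 12 N as predicted. Continue with the same margin.

Emit:
arm_command --series '[{"hand":60,"dx":-0.019,"dy":0,"dz":-0.014,"twist":0},{"hand":60,"dx":-0.018,"dy":0,"dz":-0.016,"twist":0},{"hand":60,"dx":-0.018,"dy":0,"dz":-0.016,"twist":0},{"hand":60,"dx":-0.018,"dy":0,"dz":-0.016,"twist":0},{"hand":60,"dx":-0.018,"dy":0,"dz":-0.016,"twist":0},{"hand":60,"dx":-0.018,"dy":0,"dz":-0.015,"twist":0},{"hand":60,"dx":-0.018,"dy":0,"dz":-0.015,"twist":0},{"hand":60,"dx":-0.019,"dy":0,"dz":-0.014,"twist":0}]'

```text
time_s: 33.2
ee_pos: [496.2, 116.1, 44.0]
orientation: [-0.0, 0.091, 0.996, 0.0]
wrist_force: [-11.2, 1.5, 14.0]
finger_gap: 60.2
gripper_force: 8.8
```

```bash
python3 -c "
from h import *
c=tilt()"
```

```text
t 33.2 tcp [496.2 116.1  44. ] pad [-138.5   17.9] yawerr 0.08 F [-11.2   1.5  14. ] Fpadx -11.3 gap 60.2
n 799 x [-127.4  -90.2] z [10.5 59.7] slope deg -52.7
```

Emit:
arm_command --series '[{"hand":60,"dx":-0.022,"dy":0,"dz":-0.017,"twist":0},{"hand":60,"dx":-0.022,"dy":0,"dz":-0.016,"twist":0},{"hand":60,"dx":-0.023,"dy":0,"dz":-0.015,"twist":0},{"hand":60,"dx":-0.023,"dy":0,"dz":-0.015,"twist":0},{"hand":60,"dx":-0.023,"dy":0,"dz":-0.014,"twist":0},{"hand":60,"dx":-0.023,"dy":0,"dz":-0.014,"twist":0},{"hand":60,"dx":-0.024,"dy":0,"dz":-0.013,"twist":0},{"hand":60,"dx":-0.024,"dy":0,"dz":-0.012,"twist":0}]'

```text
time_s: 34.05
ee_pos: [505.8, 114.4, 50.1]
orientation: [0.0, 0.091, 0.996, 0.0]
wrist_force: [-7.6, 0.8, 12.5]
finger_gap: 60.1
gripper_force: 7.1
```

```bash
python3 -c "
from h import *
c=tilt()"
```

```text
t 34.05 tcp [505.8 114.4  50.1] pad [-128.7   17.9] yawerr 0.08 F [-7.6  0.8 12.5] Fpadx -7.6 gap 60.1
n 734 x [-117.7  -89.7] z [11.2 65.3] slope deg -62.8
```

Emit:
arm_command --series '[{"hand":60,"dx":-0.03,"dy":0,"dz":-0.014,"twist":0},{"hand":60,"dx":-0.03,"dy":0,"dz":-0.014,"twist":0},{"hand":60,"dx":-0.03,"dy":0,"dz":-0.013,"twist":0},{"hand":60,"dx":-0.031,"dy":0,"dz":-0.012,"twist":0},{"hand":60,"dx":-0.031,"dy":0,"dz":-0.011,"twist":0},{"hand":60,"dx":-0.031,"dy":0,"dz":-0.01,"twist":0},{"hand":60,"dx":-0.031,"dy":0,"dz":-0.01,"twist":0},{"hand":60,"dx":-0.031,"dy":0,"dz":-0.009,"twist":0}]'

```text
time_s: 34.9
ee_pos: [518.3, 112.1, 54.8]
orientation: [0.001, 0.091, 0.996, 0.0]
wrist_force: [-2.4, 0.1, 8.9]
finger_gap: 59.7
gripper_force: 4.9
```

```bash
python3 -c "
from h import *
c=tilt()"
```

```text
t 34.9 tcp [518.3 112.1  54.8] pad [-116.   18.] yawerr 0.08 F [-2.4  0.1  8.9] Fpadx -2.4 gap 59.7
n 631 x [-106.4  -88.7] z [13.2 69.4] slope deg -74.2
```

Emit:
arm_command --series '[{"hand":60,"dx":-0.04,"dy":0,"dz":-0.01,"twist":0},{"hand":60,"dx":-0.04,"dy":0,"dz":-0.009,"twist":0},{"hand":60,"dx":-0.045,"dy":0,"dz":-0.009,"twist":0},{"hand":60,"dx":-0.045,"dy":0,"dz":-0.007,"twist":0},{"hand":60,"dx":-0.045,"dy":0,"dz":-0.005,"twist":0},{"hand":60,"dx":-0.045,"dy":0,"dz":-0.003,"twist":0},{"hand":60,"dx":-0.045,"dy":0,"dz":0.0,"twist":0},{"hand":60,"dx":-0.045,"dy":0,"dz":0,"twist":0}]'

```text
time_s: 35.75
ee_pos: [535.8, 108.9, 57.0]
orientation: [0.001, 0.091, 0.996, 0.0]
wrist_force: [0.5, 0.6, 8.5]
finger_gap: 60.1
gripper_force: 3.8
```

```bash
python3 -c "
from h import *
c=tilt();cv2.imwrite('pics/s4.png',cv2.resize(c['image'][130:270,210:360],None,fx=4,fy=4,interpolation=cv2.INTER_CUBIC))"
```

```text
t 35.75 tcp [535.8 108.9  57. ] pad [-98.2  18. ] yawerr 0.08 F [0.5 0.6 8.5] Fpadx 0.3 gap 60.1
n 97 x [-91.6 -85.6] z [27.  72.2] slope deg 93.3
```

View pics/s4.png

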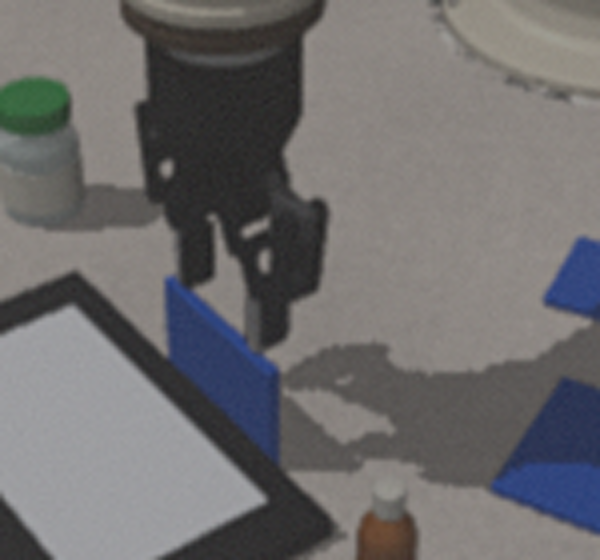

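The crop shows the plate standing upright against the pad edge, from (170,280) to (275,370), with fingertips on its top rear corner. Now push the top edge over.

Emit:
arm_command --series '[{"hand":60,"dx":-0.05,"dy":0,"dz":-0.008,"twist":0},{"hand":60,"dx":-0.055,"dy":0,"dz":-0.008,"twist":0},{"hand":60,"dx":-0.06,"dy":0,"dz":-0.008,"twist":0},{"hand":60,"dx":-0.065,"dy":0,"dz":-0.006,"twist":0},{"hand":60,"dx":-0.07,"dy":0,"dz":0,"twist":0},{"hand":60,"dx":-0.08,"dy":0,"dz":0.01,"twist":0},{"hand":60,"dx":-0.08,"dy":0,"dz":0.02,"twist":0},{"hand":60,"dx":-0.08,"dy":0,"dz":0.02,"twist":0}]'

```text
time_s: 36.6
ee_pos: [561.4, 103.9, 54.1]
orientation: [-0.0, 0.091, 0.996, -0.0]
wrist_force: [0.2, 0.4, 0.1]
finger_gap: 60.1
gripper_force: 0.0
```

```bash
python3 -c "
from h import *
c=tilt();cv2.imwrite('pics/s5.png',cv2.resize(c['image'][130:270,210:360],None,fx=4,fy=4,interpolation=cv2.INTER_CUBIC))"
```

```text
t 36.6 tcp [561.4 103.9  54.1] pad [-72.2  17.8] yawerr 0.08 F [0.2 0.4 0.1] Fpadx 0.1 gap 60.1
n 66 x [-53.2 -48.9] z [45.6 50.6] slope deg 125.2
```

View pics/s5.png

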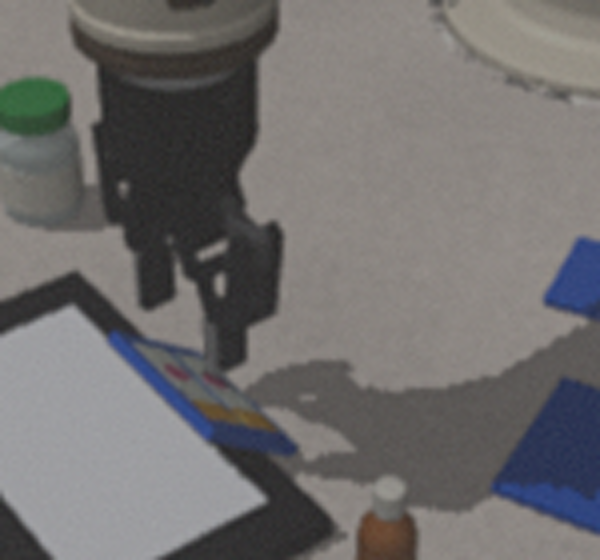

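The crop shows the carrier past vertical, face up (slides and yellow labels visible at (210,385)), falling onto the pad. I'll move the fingers back behind it.

Emit:
arm_command --series '[{"hand":60,"dx":0.1,"dy":0,"dz":-0.2,"twist":0},{"hand":60,"dx":0.4,"dy":0,"dz":0,"twist":0},{"hand":60,"dx":0.4,"dy":0,"dz":0,"twist":0},{"hand":60,"dx":0.3,"dy":0,"dz":0,"twist":0},{"hand":60,"dx":0,"dy":0,"dz":0.3,"twist":0},{"hand":60,"dx":0,"dy":0,"dz":0.3,"twist":0},{"hand":60,"dx":0,"dy":0,"dz":0,"twist":0},{"hand":60,"dx":0,"dy":0,"dz":0,"twist":0}]'

```text
time_s: 37.45
ee_pos: [502.1, 115.0, 35.2]
orientation: [0.0, 0.091, 0.996, -0.0]
wrist_force: [0.5, 0.2, 0.2]
finger_gap: 59.8
gripper_force: 0.0
```

```bash
cat >> h.py <<'E'
def slab(tag=None):
    where()
    c=capture('scene');P=cloud(c);q=(P[...,:2]-PC)@np.c_[EX,EY];z=P[...,2]
    im=c['image'].astype(int);hs=cv2.cvtColor(c['image'],cv2.COLOR_BGR2HSV)
    sat=(hs[...,1]>90)&(hs[...,2]>40)
    k=sat&(np.abs(q[...,0]+40)<80)&(np.abs(q[...,1]-20)<80)&(z>-2)&(z<60)
    m=(k*255).astype(np.uint8);m=cv2.morphologyEx(m,cv2.MORPH_CLOSE,np.ones((9,9)))
    for zz in (22,):
      for r in rect(c,m,zz): print("rect",r,topad(r[1:3]).round(1))
    print("z pct",np.percentile(z[k],[2,50,98]).round(1))
    if tag: cv2.imwrite(f'pics/{tag}.png',cv2.resize(c['image'][130:270,210:360],None,fx=4,fy=4,interpolation=cv2.INTER_CUBIC))
E
python3 -c "
from h import *
slab('s6')"
```

```text
t 37.45 tcp [502.1 115.   35.2] pad [-132.5   17.8] yawerr 0.09 F [0.5 0.2 0.2] Fpadx 0.4 gap 59.8
rect (array([260., 231.]), 560.4, 109.6, 104.5, 70.5, 79.45) [-74.2  23.2]
z pct [18.5 22.2 24.6]
```

View pics/s6.png

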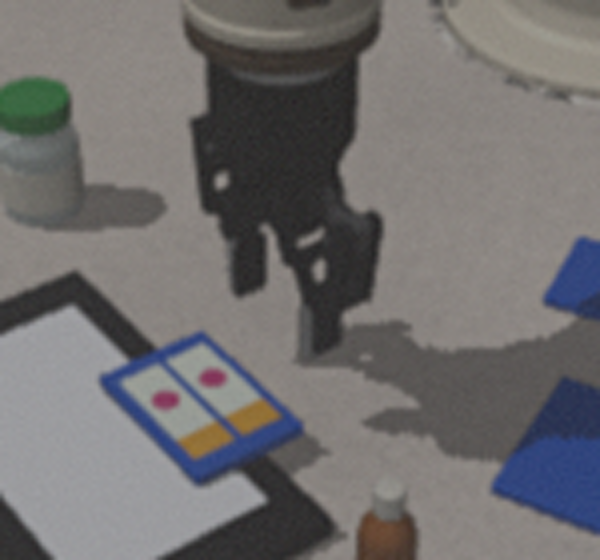

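The crop shows the carrier face up and flat, overhanging the pad's front edge, at (200,405). Pad-frame centre is (-74, 23), square. Lower the fingers to just above pad height and push about 64 mm.

Emit:
arm_command --series '[{"hand":60,"dx":0,"dy":0,"dz":0.3,"twist":0},{"hand":60,"dx":0,"dy":0,"dz":0.3,"twist":0},{"hand":60,"dx":0,"dy":0,"dz":0,"twist":0},{"hand":60,"dx":-0.12,"dy":0,"dz":0,"twist":0},{"hand":60,"dx":-0.16,"dy":0,"dz":0,"twist":0},{"hand":60,"dx":-0.16,"dy":0,"dz":0,"twist":0},{"hand":60,"dx":-0.12,"dy":0,"dz":0,"twist":0},{"hand":60,"dx":0,"dy":0,"dz":0,"twist":0}]'

```text
time_s: 38.3
ee_pos: [530.7, 109.6, 4.6]
orientation: [0.0, 0.091, 0.996, -0.0]
wrist_force: [-0.2, -0.7, -0.1]
finger_gap: 60.2
gripper_force: 0.0
```

```bash
python3 -c "
from h import *
slab()"
```

```text
t 38.3 tcp [530.7 109.6   4.6] pad [-103.4   17.8] yawerr 0.07 F [-0.2 -0.7 -0.1] Fpadx -0.1 gap 60.2
rect (array([253., 234.]), 577.5, 105.5, 105.7, 71.4, 78.23) [-56.6  22.3]
z pct [17.4 22.3 24.4]
```

Emit:
arm_command --series '[{"hand":60,"dx":-0.1,"dy":0,"dz":0,"twist":0},{"hand":60,"dx":-0.14,"dy":0,"dz":0,"twist":0},{"hand":60,"dx":-0.14,"dy":0,"dz":0,"twist":0},{"hand":60,"dx":-0.14,"dy":0,"dz":0,"twist":0},{"hand":60,"dx":-0.14,"dy":0,"dz":0,"twist":0},{"hand":60,"dx":-0.14,"dy":0,"dz":0,"twist":0},{"hand":60,"dx":-0.1,"dy":0,"dz":0,"twist":0},{"hand":60,"dx":0,"dy":0,"dz":0,"twist":0}]'

```text
time_s: 39.15
ee_pos: [574.5, 101.5, 4.3]
orientation: [0.0, 0.091, 0.996, -0.0]
wrist_force: [-0.1, -0.1, 0.6]
finger_gap: 59.9
gripper_force: 0.0
```

```bash
python3 -c "
from h import *
slab()"
```

```text
t 39.15 tcp [574.5 101.5   4.3] pad [-58.8  17.8] yawerr 0.07 F [-0.1 -0.1  0.6] Fpadx -0.1 gap 59.9
rect (array([235., 243.]), 621.1, 98.5, 101.5, 70.2, 79.34) [-12.5  23.3]
z pct [18.9 22.2 24.7]
```

The carrier is centred well inside the panel and square with it. Retreat.

Emit:
arm_command --series '[{"hand":60,"dx":0.2,"dy":0,"dz":-0.05,"twist":0},{"hand":60,"dx":0.4,"dy":0,"dz":-0.3,"twist":0},{"hand":60,"dx":0.6,"dy":0,"dz":-0.6,"twist":0},{"hand":60,"dx":0.6,"dy":0,"dz":-0.6,"twist":0},{"hand":60,"dx":0.5,"dy":0,"dz":-0.6,"twist":0},{"hand":60,"dx":0,"dy":0,"dz":-0.6,"twist":0},{"hand":60,"dx":0,"dy":0,"dz":0,"twist":0},{"hand":60,"dx":0,"dy":0,"dz":0,"twist":0}]'

```text
time_s: 40.0
ee_pos: [460.4, 122.6, 142.3]
orientation: [0.001, 0.091, 0.996, 0.0]
wrist_force: [0.3, -0.5, -0.5]
finger_gap: 59.9
gripper_force: 0.0
```

```bash
python3 -c "
from h import *
slab()
c=capture('scene');cv2.imwrite('pics/end.png',c['image'])"
```

```text
t 40.0 tcp [460.4 122.6 142.3] pad [-174.9   17.8] yawerr 0.1 F [ 0.3 -0.5 -0.5] Fpadx 0.3 gap 59.9
rect (array([235., 243.]), 621.4, 98.5, 101.5, 69.3, 79.5) [-12.2  23.4]
z pct [19.  22.2 24.4]
```

View pics/end.png

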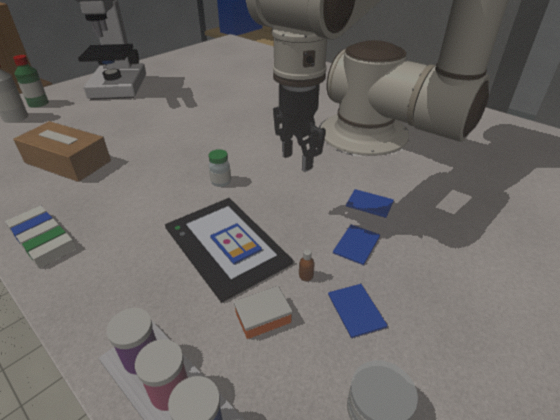

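The picture shows the carrier face up and flat, fully on the lit panel at (236,242). The vial (306,266), jar (219,168) and slide box (264,311) stand where they were, and the robot is clear.

```bash
python3 -c "
from h import *
print(manip.sign_off())"
```

```text
the job is handed in; nothing more can be done
None
```

The carrier was tipped over the pad's front edge and pushed on; it lies face up, flat and square, wholly on the lit panel, with the vial, jar and slide box unmoved, and I handed the job in at about 40 s (earlier tip-up tries slipped back flat, and one push reached about 50 N on the fingers).

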